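# Set the rinsed bottle on the drying peg and dock the carriage

## Task

Take the narrow-necked clay bottle from its sloping cradle, turn it upside down and set it gently over the steel drying peg, so that its mouth rests flat on the white collar, and let go of it while the peg carriage is still out. Then push the carriage all the way to the blower, until its spring tab clicks down behind the ledge, with the bottle still standing on the peg. Do not drop the bottle or knock the other things about.

Things in the scene. Friction and masses are not known exactly. Their poses are not given: they have to be found in the camera images.
- bottle: unglazed tan stoneware bottle, 165 mm long, 0.2 to 0.4 kg. Origin: centre of its foot; z runs along the bottle from foot to mouth. Round body of 52 mm diameter from 12 to 95 mm along z (the foot tapers to 44 mm), a shoulder to 115 mm, then a straight neck of 34 mm outer diameter. Lies in the cradle; its sides are free to grip 25 to 72 mm from the foot
- mouth (a point): centre of the bottle's mouth, in the plane of the rim, on the bottle's axis, 165 mm from the foot. The bore is 25 mm wide and open for 65 mm from the mouth
- cradle: fixed wooden cradle, board 170 x 80 mm: V rests under the bottle at 12 and 85 mm from its foot, and two posts beside the neck at 115 mm. Origin: on the table under the bottle's axis, 45 mm from the foot, where the axis is 88 mm up; x points along the neck, which slopes 20 degrees below level. Lift the bottle straight up out of it; nothing of it is higher than the bottle
- dock: fixed drying dock: board 160 x 390 mm, two low aluminium rails along its y axis, and a grey blower box (130 x 90 mm, top 162 mm above the table) at its +y end. Origin: on the table, midway between the rails. The carriage slides along the dock's +y axis towards the blower
- carriage (a joint): travel of the wooden peg carriage along the dock's +y axis in m: 0 fully out, 0.100 home against its stop; starts between 0 and 0.03. About 2.5 N of friction; the tab adds up to about 6 N between 0.075 and 0.096, then drops behind the ledge and holds the carriage
- peg_seat (a point): on the carriage: centre of the flat top of the white collar (48 mm wide, 36 mm above the table) at the foot of the upright steel peg; the mouth of the inverted bottle rests here. The peg is 17 mm in diameter with a tapered tip and stands 52 mm above the collar
- peg_tip (a point): top of the peg, 52 mm above peg_seat
- paddle (a point): point on the carriage's upright wooden push paddle (at its end away from the blower, 120 mm from the peg): on the outer face (facing dock -y), mid-width, 15 mm below the top edge. The paddle is 60 mm wide (dock x), 14 mm thick (dock y), its top 92 mm above the table; the space outside it is free
- tab (a joint): bending of the steel spring tab on the carriage's +x side (dock frame), rad: 0 at rest, about 0.055 while its nose rides over the 5 mm ledge on the rail, 0 again once it has clicked behind
- bowl: shallow unglazed bowl, 110 mm wide, 50 mm high; bystander. Origin under its centre
- cup: small grey-brown cup, 68 mm wide, 75 mm high; bystander. Origin under its centre
- teapot: terracotta side-handled teapot, body 90 mm wide, 82 mm high; bystander. Origin under its centre
- jar: amber glass jar with metal cap, 66 mm wide, 90 mm high; bystander. Origin under its centre
- rib: flat wooden throwing rib, 120 x 45 x 8 mm, lying; bystander. Origin under its centre
- brush: wooden glazing brush, 190 mm long, lying; bystander. Origin near its middle, on the table

How it is judged:
By the outcome, as a careful person would: the job done as asked, in the order asked, and still so for the second after the job is handed in, with the robot touching nothing.
It also fails if it takes over 64 s, if anything falls off the work surface, if the arm or the gripper's body presses on something with over 40 N, if the wrist force passes 120 N, or if a joint passes its speed limit or range.

## Robot

A 6-joint arm with a two-finger parallel gripper is mounted at the origin on the work surface. World frame = base frame: x ahead of the robot, y to its left, z up, the work surface at z = 0. Lengths are in m, angles in rad, forces in N, time in s.
With the tool pointing down it reaches from about 0.375 to 0.975 m from the base axis. Payload 3.8 kg.
Tool frame: the origin (TCP) lies on the centre line of the jaws, within the pads' length; the fingertips stand 14 mm ahead of it and the grasp point (between the pads) lies 5 mm behind it; z points along the fingers, y is the line along which they close (so a half turn about z gives the same grasp; the last joint's range is limited). The gripper opens to 85 mm and grips with 20 to 120 N. Pads are 22 mm wide; open, the fingers measure 114 mm over their backs; the gripper's body (76 mm by 85 mm) begins 54 mm behind the grasp point. The pads swing forward as they close: fully open they stand 13 mm farther back than shut.
Start: joints at [-1.226, 0.264, 1.604, -0, 1.274, -0.037], TCP at [0.251, -0.626, 0.245] pointing down, gripper open.
Joint ranges: [-2.63, 2.63], [-0.94, 2.18], [0.31, 2.57], [-1.31, 4.45], [0, 2.66], [-2.55, 2.55]. Speed limits (rad/s): [2.57, 2.57, 3.14, 3.14, 3.14, 3.14].

## Interface

Orientations are given as a rotation vector (axis times angle).
In Python, from workcell import bot, eyes, spot_in gives the robot as it stands.
- The arm moves only by the tool carry_out, never from a script. Its argument "series" is text: rows parted by semicolons, each of 4 numbers parted by spaces: the shift along the world's x, y, z in m, then the turn about the world's z in degrees. In form: tx ty tz roll; .... A call has 1 to 20 rows; each row shifts and turns the commanded pose from where the row before left it; what a row does not reach is not made up. A row lasts 1/8 s, in which the tool goes at most 62.5 mm and 10.7 degrees, less where a joint would pass 70% of its speed; a pose out of reach is approached as far as the arm can. A call is refused whole if a number of a shift passes 0.0625 or a number of a turn 10.7, either way. A call with a gripper value outside its range is refused whole. "jaw" is the gripper command: -1 is shut, 1 is fully open, values between are in proportion, set as the call begins (left out, the last holds). The fingers move at their own pace and stop on an object; "grip_force" is the grip in N (left out, the last holds). Time passes only in rows, so rows that do not move let the fingers close. It gives the time, the measured TCP pose, the force, the opening and the grip force at its end, in the units of the state.
- bot.read_state(): the state, without advancing time (a new reading comes with each control period).
- eyes.read_camera(name): name is "side" or "top" or "wrist"; returns (picture, depth): 384x512x3 uint8, blue, green, red; 384x512 float32, m along the optical axis (not along the pixel's ray), 0 where there is no reading.
- eyes.get_calibration(name): a dict with "K" (3x3 intrinsics, pixels), "distortion" ([k1, k2, p1, p2, k3] as OpenCV has them; the pictures are not rectified), "position" and "rotation" of the camera in the world; the wrist camera has in their place "T_tool_cam" (4x4, takes a point from camera to tool coordinates, whose origin is the TCP and whose axes are the flange's). Camera axes: x right, y down, z forward; pixel columns grow to the right and rows downward; lengths in m; the calibration is good to about 2 mm. A picture is of the moment at which its call begins: read the wrist's pose just before it. get_calibration takes no time and is no camera call.
- bot.finish_job(): hands the job in; it is judged then, once.
Trained networks look in the newest picture that a camera, given by its name, has taken for a name from the list of things; names that differ only in an ending like _2 or _b are one class to them, and where a whole thing is asked for, a point or a joint stands for the part that bears it (a point fixed in the world has none). Each returns a list of dicts, best first, with "score" (0 to 1); they miss things now and then, are a little off and sometimes report something else, mostly with a low value. They report only what shows in the picture. A call takes as long as a camera call.
- spot_in(camera, target): "rect" ([centre column, centre row, width, height] in pixels, round what is visible of it).
The state is a dict: "time": time; "q": joint angles; "joint_vel": joint speeds; "joint_torque": joint torques, N m; "tool_pos": TCP position; "tcp_rot": TCP orientation; "wrist_force": force on the tool from outside, world axes, zero at the start; "torque": the same for the moment, N m; "width": opening from 0.0 (shut) to 1.0 (fully open); "grip_force": force on a finger pad.
Only numpy, scipy, OpenCV 4.12 (cv2) and the standard library are available. Lean on these libraries where they do the work, as an engineer would, in place of code of your own. Each camera call takes 0.05 s, during which the arm holds its last target. There are 200 camera calls.

## Working session

There is one attempt and no reset: what is moved stays moved. The work goes in short steps, Python scripts to look and compute and a tool call to move; the robot and the scene stay as the last step left them, time stands still between calls to the robot, and variables do not carry over. Pictures are saved under pics/ and viewed, at most 10 in all, crops included, and the job is handed in when it is done.

Besides the shell and the picture viewer there is one more tool, called after ">>>" as name(argument=value, ...) on one line, values as JSON. carry_out: Moves the arm, as the interface text tells. Its arguments: {"type":"object","properties":{"series":{"type":"string"},"jaw":{"type":"number"},"grip_force":{"type":"number"}},"required":["series"]}

```bash
mkdir -p pics
cat > h.py <<'E'
import numpy as np, cv2
from scipy.spatial.transform import Rotation as R
from workcell import bot, eyes, spot_in
def cam(name):
    s=bot.read_state(); im,d=eyes.read_camera(name); c=eyes.get_calibration(name)
    K=np.array(c["K"]);D=np.array(c["distortion"])
    if name=="wrist":
        T=np.eye(4);T[:3,:3]=R.from_rotvec(s["tcp_rot"]).as_matrix();T[:3,3]=s["tool_pos"];T=T@np.array(c["T_tool_cam"])
    else:
        T=np.eye(4);r=np.array(c["rotation"]);T[:3,:3]=r if r.shape==(3,3) else R.from_rotvec(r).as_matrix();T[:3,3]=c["position"]
    return im,d,K,D,T
def cloud(d,K,D,T):
    v,u=np.mgrid[:d.shape[0],:d.shape[1]]
    n=cv2.undistortPoints(np.stack([u,v],-1).reshape(-1,1,2).astype(float),K,D).reshape(*d.shape,2)
    P=np.dstack([n*d[...,None],d])@T[:3,:3].T+T[:3,3]
    P[d==0]=np.nan
    return P
def ray(u,v,K,D,T,z):
    n=cv2.undistortPoints(np.array([[[u,v]]],float),K,D)[0,0]
    r=T[:3,:3]@np.array([n[0],n[1],1]); return T[:3,3]+r*(z-T[2,3])/r[2]
E
python3 - <<'E'
from h import *
s=bot.read_state();print(s)
for n in("top","side"):
    im,d,K,D,T=cam(n);cv2.imwrite(f"pics/{n}1.png",im);P=cloud(d,K,D,T);np.savez(f"{n}1.npz",P=P,K=K,D=D,T=T)
    print(n,T.round(3).tolist())
    for t in("bottle","mouth","cradle","dock","carriage","peg_seat","peg_tip","paddle","tab"):
        for x in spot_in(n,t)[:2]:
            u,v,w,h=x["rect"];print(t,round(x["score"],2),np.round(x["rect"]),P[int(min(v,383)),int(min(u,511))].round(3))
E
```

```text
{'time': 0.0, 'q': array([-1.22587137e+00,  2.64739133e-01,  1.60537436e+00, -2.09487101e-05,
        1.27371128e+00, -3.69496512e-02]), 'joint_vel': array([ 1.94079785e-03, -1.58372785e-03, -3.19215102e-04, -2.20515721e-04,
        8.73328494e-05, -1.22052459e-03]), 'joint_torque': array([-1.93176609e-03, -5.15106511e+01, -3.67314327e+01, -1.03180375e-04,
        1.27165092e-02, -3.02681293e-06]), 'tool_pos': array([ 0.25126884, -0.62573112,  0.24397125]), 'tcp_rot': array([-3.08233533e+00, -5.95800559e-01,  5.68463679e-04]), 'wrist_force': array([-0.83978841, -0.0628947 ,  0.33934995]), 'torque': array([-0.07767448,  0.02468759,  0.0108211 ]), 'grip_force': 0.0, 'width': 1.001816927903888}
top [[-0.017, -0.983, 0.181, 0.286], [-1.0, 0.02, 0.013, -0.017], [-0.017, -0.18, -0.983, 1.424], [0.0, 0.0, 0.0, 1.0]]
bottle 0.87 [323. 194.  16.  43.] [ 0.537 -0.243  0.103]
mouth 0.79 [323. 194.  15.  46.] [ 0.533 -0.243  0.104]
mouth 0.58 [210. 180.  17.   7.] [0.615 0.162 0.018]
cradle 0.55 [320. 200.  26.  49.] [ 0.515 -0.231  0.105]
dock 0.62 [196. 202. 124.  64.] [0.534 0.215 0.012]
carr
[... 243 characters left out ...]
4.  38.] [0.551 0.098 0.029]
side [[0.968, -0.189, 0.164, 0.306], [-0.25, -0.694, 0.675, -1.09], [-0.014, -0.695, -0.719, 1.226], [0.0, 0.0, 0.0, 1.0]]
bottle 0.87 [260. 242.  51.  21.] [ 0.537 -0.267  0.1  ]
mouth 0.83 [259. 243.  52.  21.] [ 0.533 -0.271  0.101]
cradle 0.84 [257. 258.  57.  17.] [ 0.525 -0.275  0.029]
dock 0.81 [230. 156.  79.  96.] [0.554 0.252 0.016]
dock 0.32 [186. 174.  25.  19.] [0.364 0.197 0.008]
carriage 0.66 [239. 180.  42.  41.] [0.55  0.091 0.033]
peg_seat 0.77 [239. 179.  45.  39.] [0.553 0.089 0.034]
peg_tip 0.69 [229. 156.  76.  97.] [0.545 0.245 0.018]
peg_tip 0.6 [238. 180.  50.  44.] [0.545 0.089 0.031]
paddle 0.84 [240. 180.  43.  38.] [0.553 0.089 0.034]
```

Run:
```python
import cv2,numpy as np
t=cv2.imread("pics/top1.png")[140:260,120:380]; s=cv2.imread("pics/side1.png")[120:290,170:330]
a=cv2.resize(t,None,fx=3,fy=2.4*1.25,interpolation=cv2.INTER_CUBIC)[:300,:]
a=cv2.resize(t,(640,295),interpolation=cv2.INTER_CUBIC); b=cv2.resize(s,(282,300),interpolation=cv2.INTER_CUBIC)
c=np.zeros((600,640,3),np.uint8);c[:295]=a;c[300:,:282]=b;c[300:,290:]=cv2.resize(cv2.imread("pics/side1.png"),(350,300))
cv2.imwrite("pics/c1.png",c)
z=np.load("top1.npz");P=z["P"]
m=np.zeros(P.shape[:2],bool);m[165:225,305:345]=1
q=P[m&(P[...,2]>0.085)];print(len(q),q.min(0),q.max(0))
c0=q[:,:2].mean(0);_,_,V=np.linalg.svd(q[:,:2]-c0);print(c0,V[0],np.degrees(np.arctan2(V[0,1],V[0,0])))
```

```text
456 [ 0.45679991 -0.27791454  0.08503032] [ 0.5722836  -0.20746358  0.13022997]
[ 0.50625358 -0.24494786] [-0.98045616  0.1967377 ] 168.65374700324364
```

View pics/c1.png

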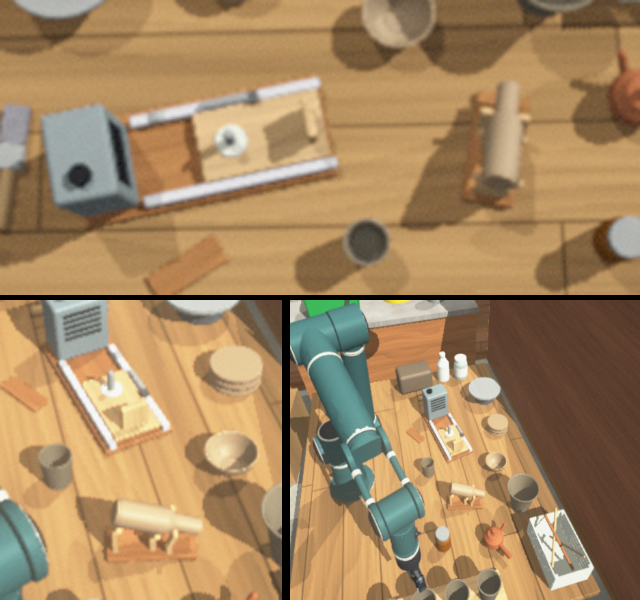

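>>> carry_out(series="0 0 0.03 0; 0.024 0.038 0.003 -3.3; 0.024 0.038 0.003 -3.3; 0.024 0.038 0.003 -3.3; 0.024 0.038 0.003 -3.3; 0.024 0.038 0.003 -3.3; 0.024 0.038 0.003 -3.3; 0.024 0.038 0.003 -3.3; 0.024 0.038 0.003 -3.3; 0.024 0.038 0.003 -3.3; 0.024 0.038 0.003 -3.3; 0 0 0 0; 0 0 0 0", jaw=1)

```text
time: 2.62
tool_pos: [0.4913, -0.2465, 0.3053]
tcp_rot: [3.126, -0.303, -0.0]
wrist_force: [0.1, -0.7, -0.8]
width: 1.005
grip_force: 0.0
```

Run:
```python
from h import *
im,d,K,D,T=cam("wrist");cv2.imwrite("pics/w1.png",im);P=cloud(d,K,D,T);np.savez("w1.npz",P=P,K=K,D=D,T=T)
s=bot.read_state();print(s["tool_pos"],s["tcp_rot"],s["time"]);print(T.round(3).tolist())
for t in("bottle","mouth","cradle"):
    for x in spot_in("wrist",t)[:2]:print(t,round(x["score"],2),np.round(x["rect"]))
m=(abs(P[...,0]-.52)<.11)&(abs(P[...,1]+.245)<.06)&(P[...,2]>.085)
q=P[m&(P[...,2]<.15)];print(len(q),q.min(0),q.max(0))
c0=q[:,:2].mean(0);_,_,V=np.linalg.svd(q[:,:2]-c0);print(c0,V[0],np.degrees(np.arctan2(V[0,1],V[0,0])))
# peg from top view
z=np.load("top1.npz");P=z["P"]
m=(abs(P[...,0]-.56)<.1)&(abs(P[...,1]-.1)<.12)&(P[...,2]>.06);q=P[m];print(len(q));print(q[np.argsort(q[:,1])][::max(1,len(q)//25)].round(3).tolist())
```

```text
[ 0.49108897 -0.24695458  0.30518284] [ 3.12634756e+00 -3.04359272e-01 -5.95744296e-04] 2.675
[[-0.192, -0.928, -0.319, 0.574], [-0.981, 0.182, 0.062, -0.264], [0.0, 0.325, -0.946, 0.435], [0.0, 0.0, 0.0, 1.0]]
bottle 0.8 [252. 130.  44. 131.]
mouth 0.58 [250. 129.  42. 134.]
mouth 0.56 [ 30. 268.  46.  50.]
cradle 0.84 [251. 131.  55. 112.]
3405 [ 0.45730229 -0.27938563  0.08501432] [ 0.57023922 -0.20526626  0.12630311]
[ 0.51426804 -0.24977556] [-0.98121083  0.1929386 ] 168.87567258062126
92
[[0.542, 0.012, 0.068], [0.544, 0.015, 0.094], [0.539, 0.015, 0.084], [0.562, 0.018, 0.093], [0.555, 0.018, 0.092], [0.544, 0.018, 0.092], [0.537, 0.019, 0.075], [0.569, 0.022, 0.096], [0.573, 0.022, 0.092], [0.567, 0.022, 0.087], [0.548, 0.022, 0.092], [0.537, 0.022, 0.091], [0.59, 0.025, 0.096], [0.58, 0.025, 0.093], [0.562, 0.025, 0.094], [0.567, 0.025, 0.089], [0.56, 0.025, 0.088], [0.594, 0.028, 0.095], [0.584, 0.028, 0.094], [0.577, 0.029, 0.092], [0.559, 0.029, 0.093], [0.591, 0.032, 0.094], [0.584, 0.032, 0.094], [0.573, 0.032, 0.093], [0.541, 0.134, 0.066], [0.538, 0.136, 0.082], [0.548, 0.139, 0.088], [0.538, 0.14, 0.08], [0.54, 0.142, 0.089], [0.536, 0.144, 0.075], [0.548, 0.146, 0.085]]
```

View pics/w1.png

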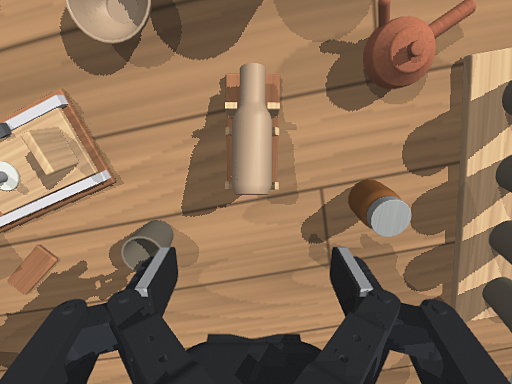

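Run:
```python
from h import *
from scipy.optimize import least_squares
P=np.load("w1.npz")["P"]
m=(abs(P[...,0]-.52)<.12)&(abs(P[...,1]+.245)<.06)&(P[...,2]>.085)&(P[...,2]<.15)
q=P[m]; d0=np.array([.981,-.193]);n0=np.array([.193,.981]); al=q[:,:2]@d0; pe=q[:,:2]@n0
print("along",np.percentile(al,[0,.5,1,2,50,98,100]).round(4))
a0=np.percentile(al,.5)
b=q[(al>a0+.015)&(al<a0+.08)]
def ax(p):
    d=np.array([np.cos(p[2])*np.cos(p[3]),np.sin(p[2])*np.cos(p[3]),-np.sin(p[3])]);return d
def f(p):
    d=ax(p);r=b-np.array([.5,p[0],p[1]]);r=r-np.outer(r@d,d);return np.linalg.norm(r,axis=1)-.026
s=least_squares(f,[-.245,.09,-.19,.35],loss="soft_l1",f_scale=.002);p=s.x
print(p,np.degrees(p[2:]),np.abs(s.fun).mean())
d=ax(p);A=np.array([.5,p[0],p[1]])
# z-along + radius profile for all
t=(q-A)@d; r=np.linalg.norm(q-A-np.outer(t,d),axis=1)
for lo in np.arange(-.06,.14,.005):
    k=(t>lo)&(t<lo+.005)
    if k.sum()>3: print(round(lo,3),k.sum(),np.median(r[k]).round(4))
k=t.min(); 
tz=(A[2]-.1034)/np.sin(p[3]); print("foot by z",tz, A+d*tz)
```

```text
along [0.497  0.5005 0.5023 0.5047 0.5524 0.604  0.6098]
[-0.24670369  0.08987959 -0.20264456  0.34947764] [-11.61067793  20.02359397] 0.0004771691843555266
-0.045 64 0.0215
-0.04 142 0.0233
-0.035 213 0.0252
-0.03 230 0.0263
-0.025 166 0.0259
-0.02 163 0.026
-0.015 162 0.0261
-0.01 156 0.0259
-0.005 161 0.0259
-0.0 169 0.0259
0.005 165 0.026
0.01 163 0.0259
0.015 161 0.0259
0.02 160 0.026
0.025 157 0.0259
0.03 158 0.026
0.035 158 0.0261
0.04 154 0.026
0.045 150 0.0262
0.05 136 0.0259
0.055 109 0.0251
0.06 81 0.0232
0.065 27 0.0212
foot by z -0.03948637386721711 [ 0.46365965 -0.23923702  0.1034    ]
```

>>> carry_out(series="0.003 0.0015 -0.05 -0.5; 0 0 -0.05 0; 0 0 -0.05 0; 0 0 -0.04 0; 0 0 -0.03 0; 0 0 0 0; 0 0 0 0")

```text
time: 3.7
tool_pos: [0.4951, -0.2458, 0.0865]
tcp_rot: [3.125, -0.319, 0.002]
wrist_force: [0.8, -0.1, 1.2]
width: 1.001
grip_force: 0.0
```

>>> carry_out(series="0 0 0 0; 0 0 0 0; 0 0 0 0; 0 0 0 0; 0 0 0 0; 0 0 0 0; 0 0 0 0; 0 0 0 0", jaw=-1, grip_force=25)

```text
time: 4.7
tool_pos: [0.4956, -0.2449, 0.0871]
tcp_rot: [3.125, -0.318, 0.004]
wrist_force: [-0.6, 1.9, 6.1]
width: 0.603
grip_force: 25.4
```

>>> carry_out(series="0 0 0 0; 0 0 0 0; 0 0 0.02 0; 0 0 0.04 0; 0 0 0.05 0; 0 0 0.05 0; 0 0 0.04 0; 0 0 0.02 0; 0 0 0 0; 0 0 0 0", grip_force=50)

```text
time: 5.95
tool_pos: [0.4934, -0.2443, 0.3026]
tcp_rot: [-3.124, 0.318, 0.006]
wrist_force: [0.2, 0.2, -3.8]
width: 0.59
grip_force: 53.0
```

>>> carry_out(series="0 0 0 0; 0 0 0 0; 0 0 0 0; 0 0 0 0", grip_force=20)

```text
time: 6.45
tool_pos: [0.4945, -0.2449, 0.3051]
tcp_rot: [-3.125, 0.318, 0.0]
wrist_force: [-0.0, 0.4, -3.9]
width: 0.593
grip_force: 53.0
```

```bash
cat > bt.py <<'E'
from h import *
# bottle axis by fitting the side/top clouds near the gripper
def look(tag):
    s=bot.read_state();im,d,K,D,T=cam("side");cv2.imwrite(f"pics/{tag}.png",im)
    P=cloud(d,K,D,T)
    print(s["tool_pos"].round(4),s["tcp_rot"].round(3),s["wrist_force"].round(1),s["time"])
    for x in spot_in("side","bottle")[:2]:print(x["score"],np.round(x["rect"]))
    return im,P,s
E
python3 - <<'E'
from bt import *
im,P,s=look("s2");np.savez("s2.npz",P=P)
cv2.imwrite("pics/s2c.png",cv2.resize(im[160:300,190:340],(600,560),interpolation=cv2.INTER_CUBIC))
E
```

```text
[ 0.4945 -0.2449  0.3051] [-3.125  0.318  0.   ] [-0.   0.4 -3.9] 6.45
0.85 [259. 196.  55.  26.]
0.42 [237. 175.  45.  24.]
```

View pics/s2c.png

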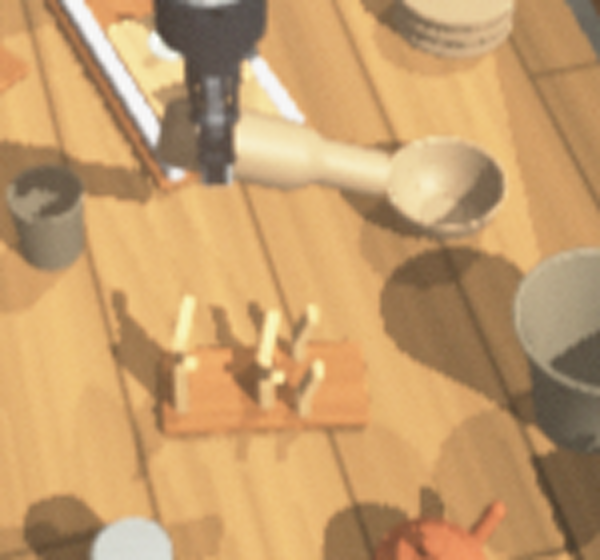

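>>> carry_out(series="0 0 0 0; 0 0 0 0; 0 0 0 0; 0 0 0 0", grip_force=20, jaw=-1)

```text
time: 7.05
tool_pos: [0.4945, -0.2449, 0.3053]
tcp_rot: [3.125, -0.318, 0.0]
wrist_force: [0.5, 0.3, -3.1]
width: 0.595
grip_force: 53.0
```

>>> carry_out(series="0.005 0.03 0 0; 0.005 0.04 0 0; 0.005 0.04 0 0; 0.005 0.02 -0.025 0; 0 0 -0.04 0; 0 0 -0.04 0; 0 0 -0.03 0; 0 0 -0.01 0; 0 0 0 0; 0 0 0 0")

```text
time: 8.3
tool_pos: [0.5159, -0.1153, 0.1621]
tcp_rot: [3.125, -0.318, 0.005]
wrist_force: [0.2, 1.2, -2.3]
width: 0.592
grip_force: 53.0
```

>>> carry_out(series="0 0 0 0; 0 0 0 0; 0 0 0 0", jaw=0.2)

```text
time: 8.68
tool_pos: [0.5147, -0.1149, 0.1607]
tcp_rot: [3.125, -0.318, 0.001]
wrist_force: [-0.8, -0.7, -3.5]
width: 0.599
grip_force: 24.3
```

>>> carry_out(series="0 0 0 0; 0 0 0 0; 0 0 0 0", jaw=0.21)

```text
time: 9.05
tool_pos: [0.5144, -0.1149, 0.1602]
tcp_rot: [-3.125, 0.318, 0.0]
wrist_force: [-0.2, 0.2, -3.2]
width: 0.605
grip_force: 12.6
```

```bash
cat >> bt.py <<'E'
def tilt(s):
    # wrist-camera and side clouds: bottle points -> axis
    out=[]
    for n in("side","wrist"):
        im,d,K,D,T=cam(n);P=cloud(d,K,D,T).reshape(-1,3)
        R0=R.from_rotvec(s["tcp_rot"]).as_matrix();l=(P-s["tool_pos"])@R0  # tool coords
        col=im.reshape(-1,3).astype(float); warm=(col[:,2]-col[:,0]>15)
        k=(abs(l[:,1])<.03)&(l[:,2]>-.045)&(l[:,2]<.14)&(abs(l[:,0])<.15)&warm&(P[:,2]>.03)
        q=l[k];print(n,k.sum())
        if k.sum()<30: continue
        c=q.mean(0);_,S,V=np.linalg.svd(q-c,full_matrices=False);v=V[0]*np.sign(V[0,0]+1e-9);print(n,"c",c.round(3),"dir",V[0].round(3),"ext",np.percentile(q,[1,99],axis=0).round(3).tolist(),"tilt",np.degrees(np.arctan2(v[2],v[0])).round(1))
E
python3 - <<'E'
from bt import *
im,P,s=look("s3");print(s["grip_force"],s["torque"]);tilt(s)
E
```

```text
[ 0.5144 -0.1149  0.1602] [-3.125  0.318  0.   ] [-0.2  0.2 -3.2] 9.05
0.83 [254. 197.  51.  23.]
12.56495788693428 [ 0.02797123  0.02912534 -0.00833924]
side 659
side c [0.013 0.008 0.018] dir [ 0.922  0.079 -0.378] ext [[-0.148, -0.023, -0.036], [0.121, 0.028, 0.126]] tilt -22.3
wrist 26429
wrist c [ 0.045  0.001 -0.008] dir [-0.909 -0.    -0.416] ext [[-0.016, -0.023, -0.036], [0.122, 0.025, 0.029]] tilt 24.6
```

>>> carry_out(series="0 0 0 0; 0 0 0 0", jaw=0.214)

```text
time: 9.5
tool_pos: [0.5145, -0.1149, 0.1603]
tcp_rot: [-3.125, 0.318, -0.0]
wrist_force: [-0.2, 0.1, -3.7]
width: 0.607
grip_force: 8.8
```

```bash
sed -i 's/for n in("side","wrist")/for n in("wrist",)/' bt.py
python3 - <<'E'
from bt import *
s=bot.read_state();print(s["grip_force"],s["torque"],s["wrist_force"]);tilt(s)
E
```

```text
8.77873420715332 [0.00553343 0.04145727 0.0186531 ] [-0.19962901  0.07846264 -3.73837914]
wrist 23941
wrist c [ 0.039  0.001 -0.005] dir [-0.84  -0.002 -0.542] ext [[-0.014, -0.023, -0.038], [0.115, 0.025, 0.046]] tilt 32.8
```

>>> carry_out(series="0 0 0 0; 0 0 0 0; 0 0 0 0; 0 0 0 0", jaw=0.216)

```text
time: 10.05
tool_pos: [0.5145, -0.1149, 0.1603]
tcp_rot: [-3.125, 0.318, -0.0]
wrist_force: [-0.7, 0.3, -3.7]
width: 0.607
grip_force: 7.5
```

Run:
```python
from bt import *
s=bot.read_state();print(s["grip_force"],s["torque"],s["wrist_force"]);tilt(s)
```

```text
7.492181807756424 [ 0.02487132  0.09080727 -0.00266029] [-0.66087091  0.26681418 -3.71506494]
wrist 20381
wrist c [ 0.029  0.001 -0.002] dir [-0.679 -0.002 -0.734] ext [[-0.012, -0.023, -0.042], [0.097, 0.025, 0.074]] tilt 47.3
```

>>> carry_out(series="0 0 0 0; 0 0 0 0; 0 0 0 0; 0 0 0 0; 0 0 0 0; 0 0 0 0; 0 0 0 0; 0 0 0 0", jaw=0.217)

```text
time: 11.1
tool_pos: [0.5145, -0.1149, 0.1603]
tcp_rot: [3.125, -0.318, -0.0]
wrist_force: [-0.1, -0.5, -3.3]
width: 0.609
grip_force: 6.5
```

Run:
```python
from bt import *
s=bot.read_state();print(s["grip_force"],s["torque"],s["wrist_force"]);tilt(s)
```

```text
6.507795341312885 [ 0.05132689 -0.01372856 -0.00856388] [-0.13804591 -0.52163549 -3.31233285]
wrist 20367
wrist c [ 0.029  0.001 -0.003] dir [-0.679 -0.002 -0.735] ext [[-0.012, -0.023, -0.042], [0.097, 0.025, 0.073]] tilt 47.3
```

>>> carry_out(series="-0.01 0 0.005 0; -0.025 0 0.01 0; -0.03 0 0.01 0; -0.02 0 0.005 0; -0.005 0 0 0; 0 0 0 0; 0 0 0 0; 0.062 0 0 0; 0.045 0 0 0; 0.025 0 0 0; 0.012 0 0 0; 0.005 0 0 0; 0 0 0 0; 0 0 0 0", jaw=0.218)

```text
time: 12.9
tool_pos: [0.5726, -0.1149, 0.1903]
tcp_rot: [3.125, -0.319, -0.001]
wrist_force: [-0.1, -0.3, -3.4]
width: 0.61
grip_force: 5.5
```

Run:
```python
from bt import *
s=bot.read_state();print(s["grip_force"],s["torque"],s["wrist_force"]);tilt(s)
im,P,s=look("s4");np.savez("s4.npz",P=P)
cv2.imwrite("pics/s4c.png",cv2.resize(im[120:270,190:390],(800,600),interpolation=cv2.INTER_CUBIC))
```

```text
5.527991147391731 [-0.00514401 -0.0346791  -0.01556643] [-0.08976352 -0.28805196 -3.41014412]
wrist 13193
wrist c [ 0.011  0.001 -0.006] dir [-0.359  0.007 -0.933] ext [[-0.018, -0.023, -0.035], [0.12, 0.025, 0.139]] tilt 68.9
[ 0.5727 -0.1149  0.1904] [ 3.125 -0.319 -0.   ] [-1.2  0.1 -2.9] 12.95
```

View pics/s4c.png

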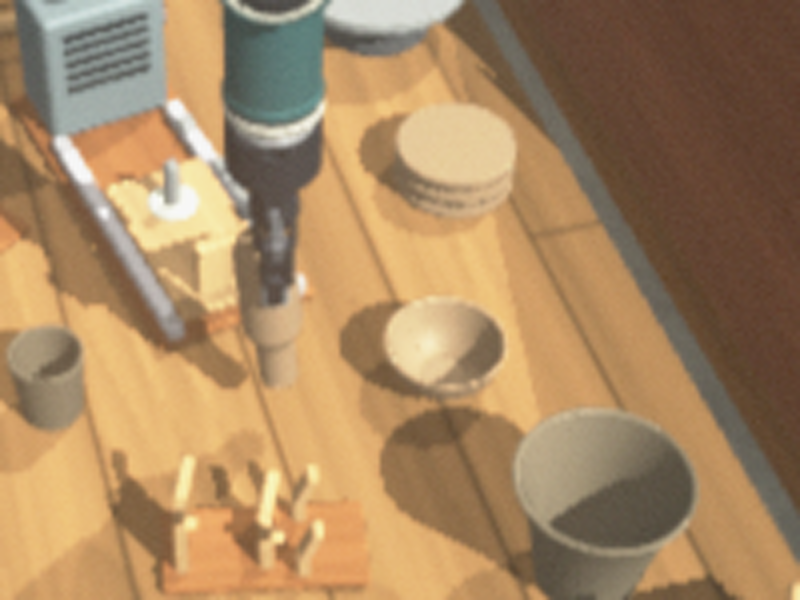

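```bash
cat > fit.py <<'E'
from bt import *
from scipy.optimize import least_squares
def prof(t): return np.interp(t,[0,.012,.095,.115,.165],[.022,.026,.026,.017,.017])
def fit(th0=75,g=.036):
    s=bot.read_state();R0=R.from_rotvec(s["tcp_rot"]).as_matrix();Q=[]
    for n in("wrist","side"):
        im,d,K,D,T=cam(n);P=cloud(d,K,D,T).reshape(-1,3);l=(P-s["tool_pos"])@R0
        col=im.reshape(-1,3).astype(float);warm=col[:,2]-col[:,0]>20
        Q.append((n,l[warm&(P[:,2]>.02)&(abs(l[:,1])<.05)]))
    def ax(p):
        th=p[3];return np.array([np.cos(th),p[4],np.sin(th)])/np.sqrt(1+p[4]**2)
    def res(p,l):
        d=ax(p);v=l-np.array([p[0],p[1],-.005]);t=v@d
        return np.linalg.norm(v-np.outer(t,d),axis=1)-prof(t+p[2]),t+p[2]
    for n,sel in(("wrist",[0]),("side",[1]),("both",[0,1])):
        p=np.array([0,0,g,np.radians(th0),0.]);
        for tol in(.03,.012,.006,.004):
            l=[]
            for i in sel:
                q=Q[i][1];r,t=res(p,q);k=(abs(r)<tol)&(t>0)&(t<.163)
                q=q[k];l.append(q[::max(1,len(q)//1500)])
            if min(map(len,l))<30:break
            l=np.vstack(l)
            S=least_squares(lambda p:np.r_[res(p,l)[0],(p[2]-.036)*.5],p,loss="soft_l1",f_scale=.002);p=S.x
        print(n,len(l),"xy tool",p[:2].round(4),"grip from foot",p[2].round(4),"tilt",np.degrees(p[3]).round(1),"side lean deg",np.degrees(p[4]).round(1),"res",np.abs(S.fun).mean().round(5))
        m=s["tool_pos"]+R0@(np.array([p[0],p[1],-.005])+ax(p)*(.165-p[2]));print("  mouth world",m.round(4))
    print(s["tool_pos"].round(4),s["time"])
if __name__=="__main__":
    import sys;fit(*map(float,sys.argv[1:]))
E
python3 fit.py 72
```

```text
wrist 1730 xy tool [-0.0065  0.001 ] grip from foot 0.0281 tilt 85.1 side lean deg -0.2 res 0.00036
  mouth world [ 0.5779 -0.1166  0.0591]
side 333 xy tool [-0.0064 -0.0002] grip from foot 0.0263 tilt 85.6 side lean deg -0.3 res 0.00125
  mouth world [ 0.5774 -0.1148  0.0573]
both 2018 xy tool [-0.0065  0.0008] grip from foot 0.0279 tilt 85.2 side lean deg -0.5 res 0.00051
  mouth world [ 0.5778 -0.1156  0.0589]
[ 0.5729 -0.115   0.1905] 13.05
```

Run:
```python
from h import *
def collar(n,box,tag=None,f=None):
    if f: z=np.load(f);im=cv2.imread(f"pics/{tag}.png");K,D,T,P=z["K"],z["D"],z["T"],z["P"]
    else:
        im,d,K,D,T=cam(n);P=cloud(d,K,D,T);cv2.imwrite(f"pics/{tag}.png",im)
    h=cv2.cvtColor(im,cv2.COLOR_BGR2HSV);w=(h[...,1]<50)&(h[...,2]>150)
    k=w&(abs(P[...,2]-.036)<.012)&(abs(P[...,0]-.55)<.06)&(abs(P[...,1]-.13)<.07)
    nn,lab,st,ce=cv2.connectedComponentsWithStats(k.astype(np.uint8))
    for i in range(1,nn):
        if st[i,4]>15:
            r=P[lab==i]; c=np.array([ray(*uv[::-1],K,D,T,.036) for uv in np.argwhere(lab==i)])
            print(tag,st[i],ce[i].round(1),"mean",np.nanmean(c,0).round(4),"mid",((c.min(0)+c.max(0))/2).round(4),"ext",(c.max(0)-c.min(0)).round(3))
    k=(P[...,2]>.055)&(P[...,2]<.1)&(abs(P[...,0]-.55)<.04)&(abs(P[...,1]-.14)<.06)
    q=P[k];
    if len(q)>3:print(" peg pts",len(q),np.median(q,0).round(4),q.min(0).round(3),q.max(0).round(3))
    # blower front
    k=(P[...,2]>.10)&(P[...,2]<.175)&(P[...,1]>.2)&(P[...,1]<.5)&(abs(P[...,0]-.5)<.12);q=P[k]
    if len(q)>50:print(" blower",q.min(0).round(3),q.max(0).round(3))
collar("top",None,"top1","top1.npz");collar("side",None,"side1","side1.npz");collar("wrist",None,"w3")
# paddle outer-face direction from top
P=np.load("top1.npz")["P"];m=(abs(P[...,0]-.565)<.06)&(abs(P[...,1]-.02)<.03)&(P[...,2]>.085);q=P[m];c=q[:,:2].mean(0);_,_,V=np.linalg.svd(q[:,:2]-c);print("paddle top",c,V[0])
```

```text
top1 [199 179  22   7  55] [208.4 181.1] mean [0.6029 0.1619 0.036 ] mid [0.5997 0.1578 0.036 ] ext [0.022 0.078 0.   ]
top1 [207 191  14  13 114] [213.6 197.1] mean [0.5422 0.1427 0.036 ] mid [0.5429 0.143  0.036 ] ext [0.045 0.048 0.   ]
top1 [219 207  18   5  43] [229.9 210. ] mean [0.4937 0.083  0.036 ] mid [0.4968 0.0919 0.036 ] ext [0.015 0.062 0.   ]
 peg pts 21 [0.5411 0.1397 0.0823] [0.535 0.134 0.066] [0.549 0.147 0.09 ]
 blower [0.435 0.283 0.1  ] [0.576 0.394 0.175]
side1 [240 159  12  12  48] [246.3 164.4] mean [0.5996 0.1591 0.036 ] mid [0.597  0.1597 0.036 ] ext [0.028 0.073 0.   ]
side1 [227 166  13   9  84] [233.2 170.4] mean [0.5425 0.1393 0.036 ] mid [0.5422 0.1397 0.036 ] ext [0.047 0.045 0.   ]
side1 [222 179   6  10  19] [224.4 184.4] mean [0.4932 0.074  0.036 ] mid [0.4937 0.0788 0.036 ] ext [0.01  0.051 0.   ]
 peg pts 30 [0.5414 0.1394 0.0756] [0.536 0.131 0.057] [0.548 0.153 0.091]
 blower [0.435 0.277 0.1  ] [0.575 0.388 0.175]
w3 [  0 194  41  23 348] [ 15.8 203.3] mean [0.6035 0.1595 0.036 ] mid [0.6017 0.1563 0.036 ] ext [0.018 0.061 0.   ]
w3 [ 31 228  40  36 804] [ 52.1 243.6] mean [0.5459 0.1397 0.036 ] mid [0.5439 0.143  0.036 ] ext [0.047 0.05  0.   ]
w3 [ 86 260  42  17  72] [107.5 268.2] mean [0.5   0.085 0.036] mid [0.5005 0.0868 0.036 ] ext [0.012 0.06  0.   ]
 peg pts 504 [0.5462 0.1382 0.075 ] [0.535 0.135 0.055] [0.553 0.15  0.089]
paddle top [0.56621777 0.02410763] [-0.98286379 -0.18433332]
```

>>> carry_out(series="0 0 0 0; 0 0 0 0; 0 0 0.02 0; 0 0 0.03 0; -0.002 0.01 0.03 0; -0.005 0.04 0 0; -0.007 0.05 0 0; -0.007 0.055 0 0; -0.007 0.05 0 0; -0.005 0.038 0 0; -0.002 0.015 0 0; 0 0 0 0; 0 0 0 0", jaw=0.2)

```text
time: 14.82
tool_pos: [0.5388, 0.142, 0.2707]
tcp_rot: [3.125, -0.319, 0.001]
wrist_force: [0.2, -0.0, -3.0]
width: 0.603
grip_force: 19.8
```

```bash
python3 fit.py 85 .028
python3 - <<'E'
from h import *
im,d,K,D,T=cam("wrist");cv2.imwrite("pics/w4.png",im);P=cloud(d,K,D,T)
h=cv2.cvtColor(im,cv2.COLOR_BGR2HSV)
k=(h[...,1]<50)&(h[...,2]>150)&(abs(P[...,2]-.036)<.008)&(np.hypot(P[...,0]-.543,P[...,1]-.142)<.035)
c=np.array([ray(u,v,K,D,T,.036) for v,u in np.argwhere(k)]);print(len(c));
if len(c):
    hull=cv2.convexHull(c[:,:2].astype(np.float32)*1000);print("circ",cv2.minEnclosingCircle(hull))
k=(P[...,2]>.05)&(P[...,2]<.095)&(np.hypot(P[...,0]-.543,P[...,1]-.142)<.03);q=P[k];print(len(q),np.median(q,0),q.min(0),q.max(0))
E
```

```text
wrist 1713 xy tool [-0.0065  0.001 ] grip from foot 0.028 tilt 85.1 side lean deg -0.2 res 0.00035
  mouth world [0.5439 0.1403 0.1392]
side 324 xy tool [-0.0067 -0.0003] grip from foot 0.0259 tilt 85.1 side lean deg -0.3 res 0.00141
  mouth world [0.5441 0.1418 0.1371]
both 2044 xy tool [-0.0065  0.0009] grip from foot 0.0279 tilt 85.1 side lean deg -0.4 res 0.00055
  mouth world [0.544  0.141  0.1391]
[0.5388 0.142  0.2707] 14.825
590
circ ((544.279052734375, 143.7407684326172), 23.968446731567383)
109 [0.54986461 0.14269298 0.0764025 ] [0.54544085 0.13592919 0.05220838] [0.55192377 0.15173366 0.08714656]
```

View pics/w4.png

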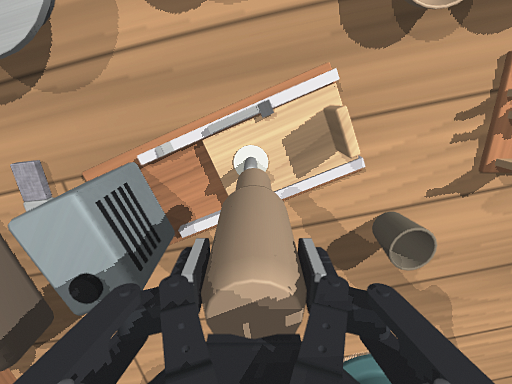

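>>> carry_out(series="0.002 0.003 -0.015 0; 0 0 -0.015 0; 0 0 -0.012 0; 0 0 -0.012 0; 0 0 -0.012 0; 0 0 -0.01 0; 0 0 -0.01 0; 0 0 -0.006 0; 0 0 -0.004 0; 0 0 0 0")

```text
time: 16.23
tool_pos: [0.5404, 0.1461, 0.1741]
tcp_rot: [3.125, -0.318, -0.0]
wrist_force: [0.4, 0.4, -3.3]
width: 0.599
grip_force: 19.8
```

```bash
python3 fit.py 85 .028; python3 -c "
from h import *
s=bot.read_state();print(s['wrist_force'],s['torque'])"
```

```text
wrist 1681 xy tool [-0.0065  0.001 ] grip from foot 0.028 tilt 85.1 side lean deg -0.2 res 0.00034
  mouth world [0.5454 0.1445 0.0426]
side 291 xy tool [-0.0064 -0.0001] grip from foot 0.0271 tilt 85.7 side lean deg -0.3 res 0.00146
  mouth world [0.5443 0.1461 0.0416]
both 2007 xy tool [-0.0065  0.0009] grip from foot 0.028 tilt 85.2 side lean deg -0.5 res 0.00054
  mouth world [0.5453 0.1453 0.0426]
[0.5404 0.1461 0.1741] 16.225
[ 0.02582167 -1.15360996 -3.38211052] [-0.00901504 -0.02844908  0.02790192]
```

>>> carry_out(series="0 0 -0.001 0; 0 0 -0.001 0; 0 0 -0.001 0; 0 0 -0.001 0; 0 0 -0.001 0; 0.001 0 0 0; 0.002 0 0 0; 0.002 0 0 0; 0.002 0 0 0; 0 0 0 0", jaw=0.212)

```text
time: 17.58
tool_pos: [0.5475, 0.146, 0.1691]
tcp_rot: [3.125, -0.318, -0.001]
wrist_force: [-1.1, -1.3, -2.0]
width: 0.604
grip_force: 12.3
```

```bash
python3 fit.py 87 .028; python3 -c "
from h import *
s=bot.read_state();print(s['wrist_force'],s['torque'])"
```

```text
wrist 1552 xy tool [-0.0067  0.001 ] grip from foot 0.0281 tilt 87.1 side lean deg 0.1 res 0.0003
  mouth world [0.5475 0.1447 0.0374]
side 288 xy tool [-0.0074 -0.0003] grip from foot 0.0262 tilt 87.1 side lean deg 0.0 res 0.00155
  mouth world [0.547  0.1463 0.0355]
both 1855 xy tool [-0.0067  0.001 ] grip from foot 0.0279 tilt 87.2 side lean deg -0.2 res 0.00055
  mouth world [0.5475 0.1454 0.0372]
[0.5475 0.146  0.1691] 17.575
[-1.3830581  -0.77000495 -2.68650842] [-0.23849421  0.22869123 -0.00157321]
```

>>> carry_out(series="0.002 0 0 0; 0.002 0 -0.0005 0; 0.002 0 -0.0005 0; 0 0 -0.0005 0; 0 0 -0.0005 0; 0 0 0 0", jaw=0.213)

```text
time: 18.42
tool_pos: [0.5541, 0.146, 0.1685]
tcp_rot: [-3.125, 0.318, -0.002]
wrist_force: [-3.6, -2.5, 4.3]
width: 0.613
grip_force: 12.0
```

```bash
python3 fit.py 88 .028; python3 -c "
from h import *
s=bot.read_state();print(s['wrist_force'],s['torque'],s['grip_force'])"
```

```text
wrist 1786 xy tool [-0.0069  0.001 ] grip from foot 0.0279 tilt 90.0 side lean deg 0.5 res 0.00034
  mouth world [0.5471 0.145  0.0364]
side 299 xy tool [-0.007  -0.0001] grip from foot 0.0284 tilt 90.4 side lean deg 0.7 res 0.0015
  mouth world [0.546  0.146  0.0369]
both 2089 xy tool [-0.0069  0.0011] grip from foot 0.0279 tilt 90.0 side lean deg 0.3 res 0.00052
  mouth world [0.547  0.1457 0.0364]
[0.5541 0.146  0.1685] 18.425
[-3.6403805  -3.65737821  5.3854314 ] [-0.65450012  0.60550516 -0.05150635] 12.032244221772999
```

>>> carry_out(series="0 0 0 0; 0 0 0 0; 0 0 0 0", jaw=0.3)

```text
time: 18.9
tool_pos: [0.5537, 0.1464, 0.1672]
tcp_rot: [-3.125, 0.318, -0.001]
wrist_force: [-0.4, 0.2, 0.2]
width: 0.647
grip_force: 0.1
```

>>> carry_out(series="0 0 0 0; 0 0 0 0; 0 0 0 0; 0 0 0 0; 0 0 0 0", jaw=0.9)

```text
time: 19.52
tool_pos: [0.5535, 0.1461, 0.1673]
tcp_rot: [-3.125, 0.318, -0.0]
wrist_force: [0.2, 0.5, -0.3]
width: 0.95
grip_force: 0.0
```

```bash
python3 fit.py 90 .028
```

```text
wrist 1825 xy tool [-0.0063  0.0024] grip from foot 0.0292 tilt 89.9 side lean deg 0.0 res 0.00031
  mouth world [0.547  0.1449 0.0365]
side 285 xy tool [-0.0067  0.0011] grip from foot 0.0284 tilt 90.1 side lean deg 0.1 res 0.00146
  mouth world [0.5463 0.1462 0.0357]
both 2093 xy tool [-0.0063  0.0023] grip from foot 0.0293 tilt 90.0 side lean deg -0.2 res 0.00048
  mouth world [0.547  0.1456 0.0365]
[0.5535 0.1461 0.1673] 19.525
```

>>> carry_out(series="0 0 0.015 0; 0 0 0.03 0; 0 0 0.04 0; 0 0 0.03 0; 0 0 0 0")

```text
time: 20.25
tool_pos: [0.5557, 0.1466, 0.2872]
tcp_rot: [-3.123, 0.318, -0.012]
wrist_force: [0.5, 0.5, 0.5]
width: 0.947
grip_force: 0.0
```

>>> carry_out(series="0.004 -0.03 0 3.7; 0.004 -0.04 0 3.7; 0.005 -0.04 0 3.7; 0.005 -0.04 0 3.7; 0.004 -0.03 0 3.7; 0.003 -0.008 -0.01 3.7; 0 0 -0.04 0; 0 0 -0.05 0; 0 0 -0.05 0; 0 0 -0.04 0; 0 0 -0.014 0; 0 0 0 0", jaw=-1, grip_force=40)

```text
time: 21.75
tool_pos: [0.5776, -0.0418, 0.0773]
tcp_rot: [-3.128, -0.289, 0.004]
wrist_force: [-0.2, -0.4, 0.5]
width: -0.0
grip_force: 0.0
```

Run:
```python
from h import *
s=bot.read_state();print(s["tool_pos"],s["tcp_rot"],s["width"])
im,d,K,D,T=cam("wrist");cv2.imwrite("pics/w5.png",im);P=cloud(d,K,D,T)
m=(abs(P[...,0]-.565)<.05)&(abs(P[...,1]-.02)<.03)&(abs(P[...,2]-.092)<.006);q=P[m]
r=cv2.minAreaRect((q[:,:2]*1000).astype(np.float32));print(len(q),r)
im,d,K,D,T=cam("top");P=cloud(d,K,D,T)
m=(np.hypot(P[...,0]-.545,P[...,1]-.144)<.05)&(P[...,2]>.185);print("foot top",P[m].mean(0),m.sum())
```

```text
[ 0.57762441 -0.0417741   0.07731649] [-3.12768357 -0.28947909  0.00385284] -0.0002305172391535002
3057 ((566.6928100585938, 25.930381774902344), (60.3509635925293, 14.614996910095215), 10.847539901733398)
foot top [0.54556311 0.14170396 0.19957851] 193
```

View pics/w5.png

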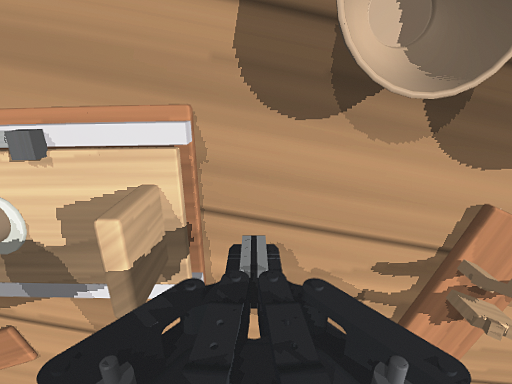

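>>> carry_out(series="0 0 0.009 0; -0.0019 0.0098 0 0; -0.0019 0.0098 0 0; -0.0019 0.0098 0 0; -0.0015 0.0079 0 0; -0.0005 0.003 0 0; -0.0005 0.003 0 0; -0.0005 0.003 0 0; -0.0005 0.003 0 0; -0.0006 0.003 0 0; -0.0006 0.003 0 0; -0.0006 0.004 0 0; -0.0008 0.004 0 0; -0.0009 0.004 0 0; -0.0009 0.004 0 0")

```text
time: 23.72
tool_pos: [0.5649, 0.0297, 0.0873]
tcp_rot: [3.128, 0.29, 0.0]
wrist_force: [0.8, -2.6, -0.7]
width: 0.003
grip_force: 1.4
```

```bash
cat > st.py <<'E'
from h import *
s=bot.read_state();print(s["tool_pos"].round(4),s["wrist_force"].round(1),s["time"])
for n in("top","side"):
    im,d,K,D,T=cam(n);P=cloud(d,K,D,T);cv2.imwrite(f"pics/z{n}.png",im)
    m=(abs(P[...,0]-.54)<.06)&(P[...,1]>.1)&(P[...,1]<.29)&(P[...,2]>.18)&(P[...,2]<.215)
    q=P[m];col=im[m].astype(int);k=(col[:,2]-col[:,0]>15);q=q[k]
    if len(q):print(n,"foot",np.median(q,0).round(4),len(q),q.min(0).round(3),q.max(0).round(3))
E
python3 st.py
```

```text
[0.5649 0.0297 0.0873] [ 0.8 -2.6 -0.7] 23.725
top foot [0.5412 0.1645 0.2003] 197 [0.518 0.14  0.184] [0.568 0.189 0.21 ]
side foot [0.5351 0.1597 0.1989] 112 [0.516 0.141 0.181] [0.555 0.19  0.209]
```

>>> carry_out(series="-0.0009 0.0045 0 0; -0.0009 0.0045 0 0; -0.0009 0.0045 0 0; -0.0009 0.0045 0 0; -0.0009 0.0045 0 0; -0.0009 0.0045 0 0; -0.0008 0.004 0 0; -0.0008 0.004 0 0")

```text
time: 24.82
tool_pos: [0.558, 0.0647, 0.0874]
tcp_rot: [-3.128, -0.29, -0.001]
wrist_force: [2.5, -2.6, -1.1]
width: -0.003
grip_force: 1.4
```

>>> carry_out(series="-0.0006 0.003 0 0; -0.0006 0.003 0 0; -0.0006 0.003 0 0; -0.0006 0.003 0 0")

```text
time: 25.32
tool_pos: [0.556, 0.0746, 0.0874]
tcp_rot: [3.125, 0.291, 0.001]
wrist_force: [4.0, -10.1, -1.0]
width: -0.001
grip_force: 5.3
```

```bash
python3 st.py
```

```text
[0.556  0.0746 0.0874] [  4.  -10.1  -1. ] 25.325
top foot [0.5322 0.2077 0.2003] 200 [0.509 0.114 0.18 ] [0.558 0.235 0.208]
side foot [0.5263 0.2042 0.1996] 104 [0.508 0.185 0.18 ] [0.546 0.237 0.208]
```

>>> carry_out(series="-0.0005 0.0025 0 0; -0.0005 0.0025 0 0; -0.0005 0.0025 0 0; -0.0005 0.0025 0 0; 0 0 0 0")

```text
time: 26.05
tool_pos: [0.5538, 0.0861, 0.0874]
tcp_rot: [3.127, 0.29, 0.001]
wrist_force: [2.0, -4.3, -1.8]
width: -0.001
grip_force: 2.3
```

>>> carry_out(series="-0.0005 0.0025 0 0; -0.0005 0.0025 0 0; 0 0 0 0")

```text
time: 26.42
tool_pos: [0.5521, 0.092, 0.0873]
tcp_rot: [-3.127, -0.29, 0.001]
wrist_force: [0.9, 0.2, -0.0]
width: 0.001
grip_force: 0.2
```

>>> carry_out(series="-0.0004 0.002 0 0; -0.0004 0.002 0 0; 0 0 0 0")

```text
time: 26.8
tool_pos: [0.5517, 0.0938, 0.0873]
tcp_rot: [3.125, 0.291, -0.001]
wrist_force: [1.4, -8.4, 1.0]
width: 0.002
grip_force: 4.2
```

```bash
python3 st.py
```

```text
[0.5517 0.0938 0.0873] [ 1.4 -8.4  1. ] 26.8
top foot [0.528  0.227  0.2006] 204 [0.506 0.102 0.181] [0.557 0.254 0.213]
side foot [0.5208 0.2229 0.1982] 95 [0.504 0.203 0.18 ] [0.539 0.257 0.207]
```

>>> carry_out(series="-0.0005 0.0025 0 0; -0.0003 0.0015 0 0; 0 0 0 0; 0 0 0 0")

```text
time: 27.4
tool_pos: [0.5517, 0.0941, 0.0874]
tcp_rot: [3.119, 0.292, 0.0]
wrist_force: [3.7, -21.7, 0.5]
width: 0.001
grip_force: 10.8
```

>>> carry_out(series="0.0005 -0.003 0 0; 0.001 -0.006 0 0; 0.002 -0.01 0 0; 0.004 -0.02 0 0; 0.006 -0.03 0.01 0; 0.004 -0.02 0.04 0; 0 0 0.05 0; 0 0 0.05 0; 0 0 0.03 0; 0 0 0 0; 0 0 0 0")

```text
time: 28.78
tool_pos: [0.5678, 0.0099, 0.266]
tcp_rot: [-3.128, -0.289, 0.003]
wrist_force: [-0.4, -0.4, 0.3]
width: 0.002
grip_force: 0.0
```

```bash
python3 st.py
python3 - <<'E'
from h import *
im,d,K,D,T=cam("wrist");P=cloud(d,K,D,T)
a=cv2.imread("pics/zside.png")[110:250,190:310];b=cv2.imread("pics/ztop.png")[140:260,120:300]
c=np.zeros((600,800,3),np.uint8);c[:300,:400]=cv2.resize(im,(400,300));c[:300,400:]=cv2.resize(b,(400,267))[:267].copy() if 0 else cv2.resize(b,(400,300));c[300:,:]=0
c[300:,:260]=cv2.resize(a,(260,300));cv2.imwrite("pics/f.png",c)
m=(abs(P[...,0]-.55)<.06)&(abs(P[...,1]-.11)<.05)&(abs(P[...,2]-.092)<.006);q=P[m]
if len(q)>50:print(len(q),cv2.minAreaRect((q[:,:2]*1000).astype(np.float32)))
E
```

```text
[0.5678 0.0099 0.266 ] [-0.4 -0.4  0.3] 28.775
top foot [0.5278 0.2281 0.2002] 202 [0.506 0.205 0.18 ] [0.557 0.255 0.207]
side foot [0.5278 0.2206 0.1981] 142 [0.503 0.202 0.18 ] [0.555 0.253 0.206]
649 ((550.3250122070312, 113.62370300292969), (58.89091873168945, 14.812565803527832), 10.974649429321289)
```

View pics/f.png

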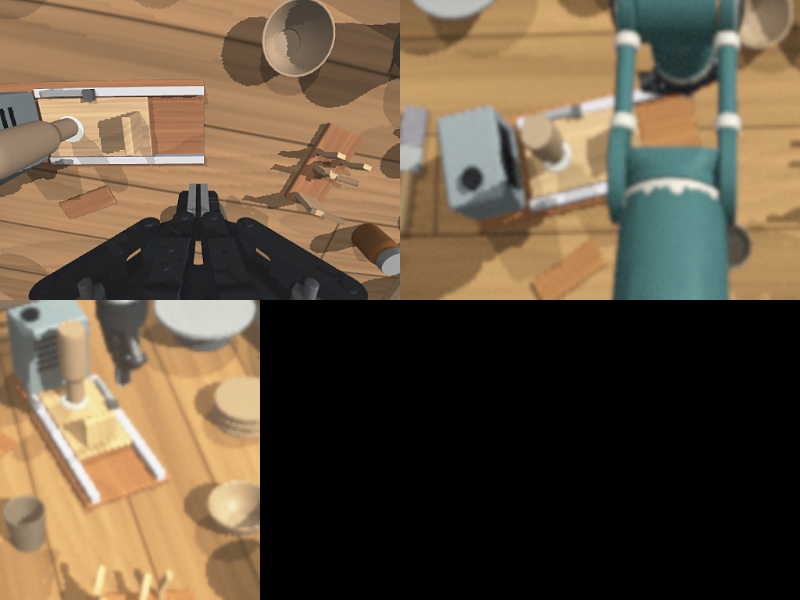

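The pictures show the bottle standing upright on the collar, with the mouth flat on it. The carriage is against its stop by the blower, the paddle has moved 89 mm, and it stayed there when I backed off. The bystanders look undisturbed.

```bash
python3 -c "
from workcell import bot
print(bot.finish_job())"
```

```text
the job is handed in; nothing more can be done
None
```

The bottle stands mouth-down on the peg, released while the carriage was still out, and the carriage is pushed to its stop at the blower; the tab click was inferred from the push force dropping away just before the stop and the carriage staying put, not seen directly. The job is handed in, at about 29 s.

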